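# Lock back the pusher of a run-out drinks lane

## Task

One lane of the drinks rack has run out and its sprung pusher has come all the way to the front: push that pusher back along its lane with the fingertips until it is past its catch, then let go, so that it springs forward onto the catch and stays locked back half-way down the lane, ready for loading. Only push on the front of the pusher: do not grip it, and do not lift or load any cans. Leave the stocked lane, the lane that is already locked back and everything else on the table as they are.

Things in the scene. Friction and masses are not known exactly. Their poses are not given: they have to be found in the camera images.
- rack: black carrier plate 316 x 226 x 10 mm, fixed to the table, bearing three pusher lanes side by side at 70 mm pitch, all pointing the same way; origin at the centre of its underside, on the table, +x from the front of the lanes to their rear, where a 66 mm high end plate stands. Which lane is in which place varies.
- lane_out: the lane that has run out: grey lane tray, 300 long (x) x 64 wide (y) mm; origin at the centre of its underside, 10 mm above the table; +x from its front to its rear. Above its origin: floor 12, side walls 50, clear front stop (at x = -150) 42 mm. No cans in it; its pusher has sprung right to the front.
- pusher_out (a joint): travel in m of that lane's pusher along the lane's +x. 0: at the front, where its spring rests it; 0.125: locked on its catch, half-way; 0.155: rear end stop. Must be pushed beyond 0.127 to catch; let go sooner, it runs forward to 0. The spring needs 4 N at the front to 7 N at the rear, the catch (0.11 to 0.125) 2 to 4 N more, and drag 2 N per 0.1 m/s: up to 15 N in all.
- pin_out_at (a point): the catch of that lane: a sprung steel stop pin standing 7 mm out of the middle of the lane floor, 12 mm wide; this point is the foot of its square rear face. Its front is bevelled: the runner of the pusher, behind the paddle, rides over it, the pin pops up, and the returning pusher rests against it.
- pusher_out_face (a point): point on the front of that pusher's upright flat white paddle (53 wide, 82 high, 4 mm thick), midway across; moves with it. Paddle top 34 mm above this point, foot 48 mm below. x, y, z as the lane's: pushed to +x. At the start it stands 37 mm behind the inside of the front stop, whose top is 52 mm above the table; lane walls reach 60 mm.
- pusher_out_drum: grey spring drum, 33 mm diameter x 26 mm, turning freely on the back of that paddle; origin at its centre, 22 mm behind the paddle's front and 32 mm above the lane floor. Not to be touched.
- lane_stocked: the stocked lane: grey lane tray, 300 long (x) x 64 wide (y) mm; origin at the centre of its underside, 10 mm above the table; +x from its front to its rear. Above its origin: floor 12, side walls 50, clear front stop (at x = -150) 42 mm. Two mini cans stand in it in a row, pressed to the front stop by its pusher.
- pusher_stocked (a joint): travel of the stocked lane's pusher, same scale; it rests against the cans at about 0.068. To be left alone.
- lane_ready: a lane that has been made ready already: grey lane tray, 300 long (x) x 64 wide (y) mm; origin at the centre of its underside, 10 mm above the table; +x from its front to its rear. Above its origin: floor 12, side walls 50, clear front stop (at x = -150) 42 mm. Empty, its pusher locked back on its catch.
- pusher_ready (a joint): travel of the ready lane's pusher, same scale; it is locked on its pin at 0.125. To be left alone.
- stock_can_1: mini drinks can, 53 mm diameter x 88 mm, first from the front in the stocked lane, standing 22 mm above the table; origin at the centre of its underside, z up
- stock_can_2: mini drinks can, 53 mm diameter x 88 mm, second from the front in the stocked lane, standing 22 mm above the table; origin at the centre of its underside, z up
- can_1: mini drinks can waiting to be loaded, 53 mm diameter x 88 mm, standing on the table to one side of the rack; origin at the centre of its underside
- can_2: another like it, beside the first
- tumbler_1: glass tumbler, 66 mm diameter x 95 mm, on the table at the other side of the rack; origin at the centre of its underside
- tumbler_2: another like it, beside the first
- mug: white mug, 80 mm diameter x 92 mm, on the left part of the table; origin at the centre of its underside
- side_plate: white side plate, 170 mm diameter x 18 mm, on the right part of the table; origin at the centre of its underside
- cordial: amber glass bottle, 72 mm diameter x 240 mm, on the left part of the table; origin at the centre of its underside

How it is judged:
On the way:
1. the run-out lane's pusher has been pushed back past its catch (value of joint pusher_out above 0.127 m).
At the end, for the whole second after the job is handed in: the run-out lane's pusher rests on its catch (travel 0.121 to 0.127 m) and stays there by itself; the stocked lane's pusher is within 10 mm and its cans within 15 mm of where they were, the ready lane's pusher is still on its catch, and everything else is within 20 mm of where it stood (value of joint pusher_out between 0.121 and 0.127 m and velocity of joint pusher_out between -0.01 and 0.01 m/s and value of joint pusher_stocked between 0.06 and 0.08 m and value of joint pusher_ready between 0.121 and 0.127 m and distance of each of stock_can_1, stock_can_2 from where it was at the start of the episode below 0.015 m and distance of each of can_1, can_2, tumbler_1, tumbler_2, mug, side_plate, cordial from where it was at the start of the episode below 0.02 m); the robot touches nothing.
It fails at once if the pusher is gripped or hooked from behind (its spring drum touched by the fingers) (contact force between pusher_out_drum and the fingers above 0.5 N).
It fails at once if the stocked lane's pusher is shifted by more than 15 mm (value of joint pusher_stocked below 0.055 m or value of joint pusher_stocked above 0.085 m).
It fails at once if the ready lane's pusher is shifted by more than 10 mm (value of joint pusher_ready below 0.115 m or value of joint pusher_ready above 0.135 m).
It fails at once if a can of the stocked lane is lifted or shifted by more than 20 mm (distance of any of stock_can_1, stock_can_2 from where it was at the start of the episode above 0.02 m).
It fails at once if a can, glass, plate, mug or bottle standing on the table is lifted, tipped or shifted by more than 30 mm (distance of any of can_1, can_2, tumbler_1, tumbler_2, mug, side_plate, cordial from where it was at the start of the episode above 0.03 m or angle between any of can_1, can_2, tumbler_1, tumbler_2, mug, side_plate, cordial's own z axis and vertical above 0.5 rad).
It also fails if it takes over 35 s, if anything falls off the work surface, if the arm or the gripper's body presses on something with over 40 N, if the wrist force passes 120 N, or if a joint passes its speed limit or range.

## Robot

A 7-joint arm with a two-finger parallel gripper is mounted at the origin on the work surface. World frame = base frame: x ahead of the robot, y to its left, z up, the work surface at z = 0. Lengths are in m, angles in rad, forces in N, time in s.
With the tool pointing down it reaches from about 0.425 to 0.925 m from the base axis. Payload 6.8 kg.
Tool frame: the origin (TCP) lies on the centre line of the jaws, within the pads' length; the fingertips stand bot.tip_reach ahead of it and the grasp point (between the pads) lies 3 mm ahead of it (bot.tip_reach is the distance from the TCP to the fingertips, in m); z points along the fingers, y is the line along which they close (so a half turn about z gives the same grasp; the last joint's range is limited). The gripper opens to 85 mm and grips with 20 to 120 N. Pads are 22 mm wide; open, the fingers measure 114 mm over their backs; the gripper's body (76 mm by 85 mm) begins 54 mm behind the grasp point. The pads swing forward as they close: fully open they stand 13 mm farther back than shut.
Start: joints at [-1.247, 0.477, 0.022, 1.555, -0.011, 1.109, -0.083], TCP at [0.282, 0.613, 0.253] pointing down, gripper open.
Joint ranges: [-2.96, 2.96], [-0.34, 2.1], [-1.41, 1.46], [0.24, 2.44], [-1.37, 4.51], [0.17, 1.92], [-2.96, 2.96]. Speed limits (rad/s): [2.39, 2.39, 3.14, 3.14, 3.14, 3.14, 3.14].

## Interface

Orientations are given as a unit quaternion [w, x, y, z].
In Python, from station import bot gives the robot as it stands.
- The arm moves only by the tool jog_arm, never from a script. Its argument "deltas" is a list of rows, each a list of 7 numbers: the shift along the world's x, y, z in m, then the turn, a rotation vector about the world's x, y, z in rad, then the opening, from 0 (shut) to 1 (fully open). In form: [[x, y, z, rx, ry, rz, grip], ...]. A call has 1 to 10 rows; each row shifts and turns the commanded pose from where the row before left it; what a row does not reach is not made up. A row lasts 1/10 s, in which the tool goes at most 50 mm and 8.59 degrees, less where a joint would pass 70% of its speed; a pose out of reach is approached as far as the arm can. A call with a gripper value outside its range is refused whole. The fingers move at their own pace and stop on an object; "newtons" is the grip in N (left out, the last holds). Time passes only in rows, so rows that do not move let the fingers close. It gives the time, the measured TCP pose, the force, the opening and the grip force at its end, in the units of the state.
- bot.get_obs(): the state, without advancing time (a new reading comes with each control period).
- bot.read_camera(name): name is "side" or "top"; returns a dict with "img" (400x640x3 uint8, red, green, blue), "K" (3x3 intrinsics, pixels), "eye" and "attitude" of the camera in the world. Camera axes: x right, y down, z forward; pixel columns grow to the right and rows downward; lengths in m; the calibration is good to about 2 mm. A picture is of the moment at which its call begins. There is no depth.
- bot.hand_in(): hands the job in; it is judged then, once.
The state is a dict: "t": time; "q": joint angles; "joint_vel": joint speeds; "joint_torque": joint torques, N m; "eef_pos": TCP position; "tool_rot": TCP orientation; "contact_force": force on the tool from outside, world axes, zero at the start; "torque": the same for the moment, N m; "gripper_width": opening from 0.0 (shut) to 1.0 (fully open); "grasp_force": force on a finger pad.
Only numpy, scipy, OpenCV 4.12 (cv2) and the standard library are available. Lean on these libraries where they do the work, as an engineer would, in place of code of your own. Each camera call takes 0.05 s, during which the arm holds its last target. There are 200 camera calls.

## Working session

There is one attempt and no reset: what is moved stays moved. The work goes in short steps, Python scripts to look and compute and a tool call to move; the robot and the scene stay as the last step left them, time stands still between calls to the robot, and variables do not carry over. Pictures are saved under pics/ and viewed, at most 10 in all, crops included, and the job is handed in when it is done.

Besides the shell and the picture viewer there is one more tool, called after "Request:" in YAML: its name, and indented under it one key for each argument. jog_arm: Moves the arm, as the interface text tells. Its arguments: {"type":"object","properties":{"deltas":{"type":"array"},"newtons":{"type":"number"}},"required":["deltas"]}

```bash
mkdir -p pics
cat > h.py <<'E'
import numpy as np, cv2
from station import bot
from scipy.spatial.transform import Rotation as R
def rot(a):
    a=np.array(a,float)
    if a.shape==(3,3): return a
    return R.from_quat(a[[1,2,3,0]]).as_matrix()
def ray(c,u,v):
    d=rot(c['attitude'])@np.linalg.inv(c['K'])@[u,v,1.]
    return np.array(c['eye'],float),d
def onz(c,u,v,z):
    e,d=ray(c,u,v); return e+d*(z-e[2])/d[2]
def proj(c,p):
    q=c['K']@(rot(c['attitude']).T@(np.array(p,float)-c['eye'])); return q[:2]/q[2]
E
python3 - <<'E'
from h import *
o=bot.get_obs(); print(o['eef_pos'],o['tool_rot'],bot.tip_reach,o['t'])
import pickle
D={}
for n in('side','top'):
    c=bot.read_camera(n);D[n]=c;print(n,c['K'],c['eye'],c['attitude'])
    cv2.imwrite(f'pics/{n}0.png',c['img'][:,:,::-1])
pickle.dump(D,open('d0.pkl','wb'))
E
```

```text
[0.28223887 0.61253777 0.25230106] [-1.33716412e-04  2.14194336e-01  9.76790614e-01 -9.29855105e-04] 0.022 0.0
side [[482.90898389   0.         317.29735444]
 [  0.         482.90898389 194.38436176]
 [  0.           0.           1.        ]] [ 0.17957483 -0.95877092  1.00153771] [-0.40328301  0.89493515 -0.17345909  0.0797862 ]
top [[477.67824915   0.         318.25399441]
 [  0.         477.67824915 196.19226777]
 [  0.           0.           1.        ]] [ 0.2051631  -0.01730171  1.70820996] [ 0.08090376 -0.69107733  0.71347702 -0.08256664]
```

View pics/top0.png

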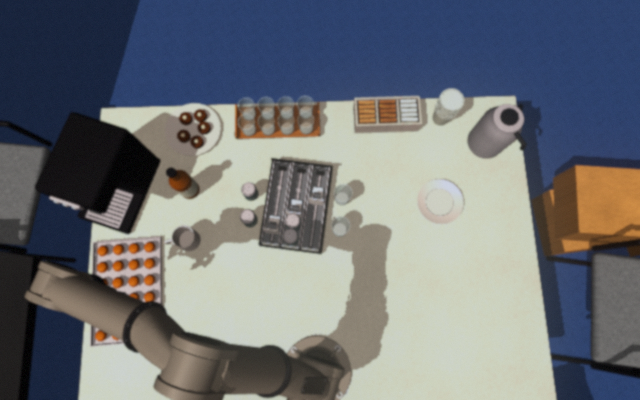

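View pics/side0.png

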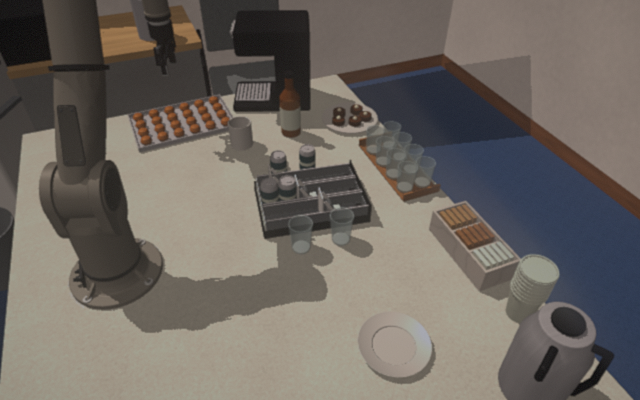

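The top picture shows the rack at about (297, 205), with the fronts of its lanes towards the robot. I'll look at enlarged crops.

Run:
```python
from h import *
import pickle
D=pickle.load(open('d0.pkl','rb'))
for n,(x,y,w,h) in {'top':(235,145,125,115),'side':(240,140,145,105)}.items():
    im=D[n]['img'][y:y+h,x:x+w,::-1]
    im=cv2.convertScaleAbs(cv2.resize(im,None,fx=5,fy=5,interpolation=cv2.INTER_CUBIC),alpha=1.3,beta=20)
    cv2.imwrite(f'pics/{n}0c.png',im)
c=D['top']
g=c['img'].max(2); m=((g<95)*255).astype(np.uint8); m[:150]=0;m[260:]=0;m[:,:255]=0;m[:,340:]=0
m=cv2.morphologyEx(m,cv2.MORPH_CLOSE,np.ones((9,9)))
k=max(cv2.findContours(m,0,2)[0],key=cv2.contourArea); r=cv2.minAreaRect(k);b=cv2.boxPoints(r);print(b)
for p in b: print(onz(c,*p,.03).round(3))
```

```text
[[251.23045 243.89961]
 [262.68402 156.08922]
 [332.92377 165.25093]
 [321.4702  253.06133]]
[0.436 0.214 0.03 ]
[0.759 0.172 0.03 ]
[ 0.716 -0.085  0.03 ]
[ 0.396 -0.032  0.03 ]
```

View pics/top0c.png

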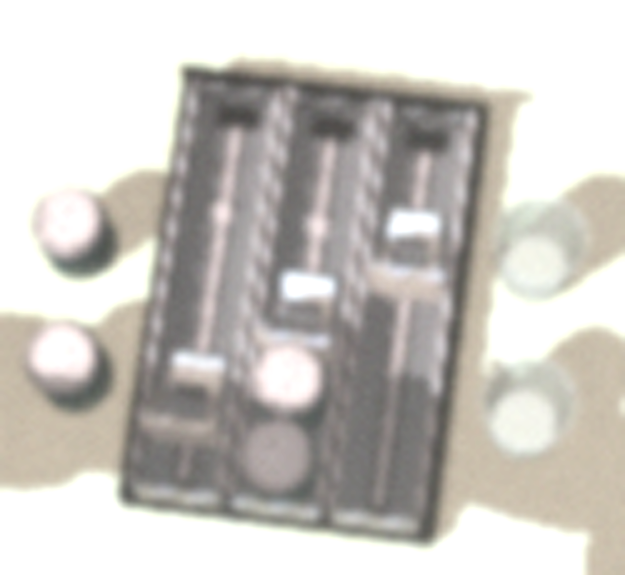

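View pics/side0c.png

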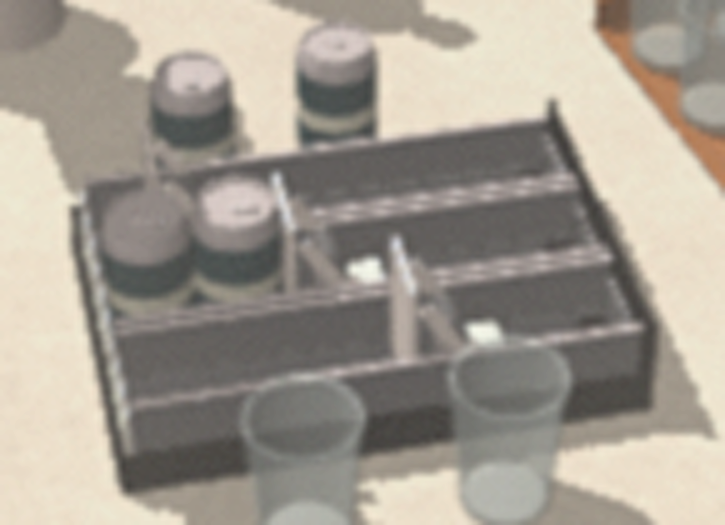

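The run-out lane is the left one (+y side), with its paddle strip at crop (180, 420). The middle lane is stocked and the right one is ready. Next I'll fix the rack frame.

Run:
```python
from h import *
import pickle
D=pickle.load(open('d0.pkl','rb')); c=D['top'];s=D['side']
f=lambda x,y:(235+x/5,145+y/5)
FL=onz(c,*f(122,500),.005);FR=onz(c,*f(432,540),.005);RL=onz(c,*f(185,70),.076);RR=onz(c,*f(488,100),.076)
F=(FL+FR)/2;B=(RL+RR)/2
print(FL,FR,RL,RR,np.linalg.norm((FR-FL)[:2]),np.linalg.norm((B-F)[:2]))
a1=np.arctan2(*(B-F)[1::-1]);d=FL-FR;a2=np.arctan2(-d[0],d[1]);a3=np.arctan2(*(RL-FL)[1::-1]);print(np.degrees([a1,a2,a3,np.arctan2(*(RR-FR)[1::-1])]))
a=(a1+a2)/2;x=np.array([np.cos(a),np.sin(a),0]);y=np.array([-x[1],x[0],0]);O=(F+B)/2;O[2]=0
print('O',O,'a',np.degrees(a))
pickle.dump((O,x,y),open('fr.pkl','wb'))
P=lambda u,v,z:O+u*x+v*y+[0,0,z]
print('face',P(-.111,.07,.07))
for n,cc,(ox,oy) in(('top',c,(235,145)),('side',s,(240,140))):
    im=cv2.imread(f'pics/{n}0c.png')
    pts=[P(u,v,z) for u,v in((-.111,.07),(-.043,0),(.014,-.07)) for z in(.022,.104)]
    pts+=[P(-.111,.07+k,.104) for k in(-.0265,.0265)]+[P(-.158,k,.01) for k in(-.113,.113)]+[P(-.15,k,.052) for k in(-.102,.102)]+[P(.158,k,.076) for k in(-.113,.113)]
    for p in pts:
        q=(proj(cc,p)-[ox,oy])*5; cv2.circle(im,tuple(int(v) for v in q),3,(0,0,255),-1)
    cv2.imwrite(f'pics/{n}1c.png',im)
a,b=[cv2.imread(f'pics/{n}1c.png') for n in('top','side')]
cv2.imwrite('pics/both.png',np.hstack([cv2.resize(a,(400,368)),cv2.resize(b,(400,368))]))
```

```text
[0.43431485 0.18835989 0.005     ] [ 0.39865181 -0.03240153  0.005     ] [0.73207365 0.13366768 0.076     ] [ 0.70272735 -0.08211123  0.076     ] 0.22362347465283663 0.3054113307903736
[ -9.84132349  -9.17660397 -10.40804965  -9.28447849]
O [0.56694192 0.0518787  0.        ] a -9.508963725097269
face [0.46903121 0.1392543  0.07      ]
```

View pics/both.png

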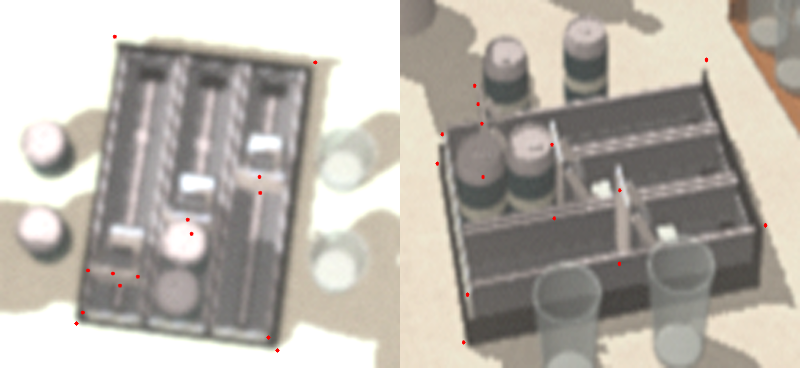

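Request:
jog_arm:
  deltas:
    - [0.012, -0.035, 0, 0, 0, 0.026, 0]
    - [0.012, -0.035, 0, 0, 0, 0.026, 0]
    - [0.012, -0.035, 0, 0, 0, 0.026, 0]
    - [0.012, -0.035, 0, 0, 0, 0.026, 0]
    - [0.012, -0.035, 0, 0, 0, 0.026, 0]
    - [0.012, -0.035, 0, 0, 0, 0.026, 0]
    - [0.012, -0.035, 0, 0, 0, 0.026, 0]
    - [0.012, -0.035, 0, 0, 0, 0.026, 0]
    - [0.012, -0.035, 0, 0, 0, 0.026, 0]
    - [0.012, -0.035, 0, 0, 0, 0.026, 0]

```text
t: 1.1
eef_pos: [0.4026, 0.2614, 0.2531]
tool_rot: [-0.0, 0.085, 0.996, -0.0]
contact_force: [0.1, -0.9, -0.4]
gripper_width: -0.004
grasp_force: 0.0
```

Request:
jog_arm:
  deltas:
    - [0.009, -0.029, 0, 0, 0, 0, 0]
    - [0.009, -0.029, 0, 0, 0, 0, 0]
    - [0.009, -0.029, 0, 0, 0, 0, 0]
    - [0.009, -0.03, 0, 0, 0, 0, 0]
    - [0, 0, -0.025, 0, 0, 0, 0]
    - [0, 0, -0.025, 0, 0, 0, 0]
    - [0, 0, -0.025, 0, 0, 0, 0]
    - [0, 0, -0.025, 0, 0, 0, 0]
    - [0, 0, -0.01, 0, 0, 0, 0]
    - [0, 0, 0, 0, 0, 0, 0]

```text
t: 2.1
eef_pos: [0.4376, 0.1456, 0.1422]
tool_rot: [-0.001, 0.086, 0.996, -0.001]
contact_force: [-0.5, -0.8, 0.1]
gripper_width: -0.001
grasp_force: 0.0
```

Run:
```python
from h import *
o=bot.get_obs();print(o['eef_pos'],o['contact_force'])
a=bot.read_camera('top')['img'][130:260,230:360,::-1];b=bot.read_camera('side')['img'][90:245,235:390,::-1]
cv2.imwrite('pics/c2.png',np.hstack([cv2.resize(i,(400,400),interpolation=2) for i in(a,b)]))
```

```text
[0.43756835 0.14562061 0.14221282] [-0.48577385 -0.78026397  0.11889564]
```

View pics/c2.png

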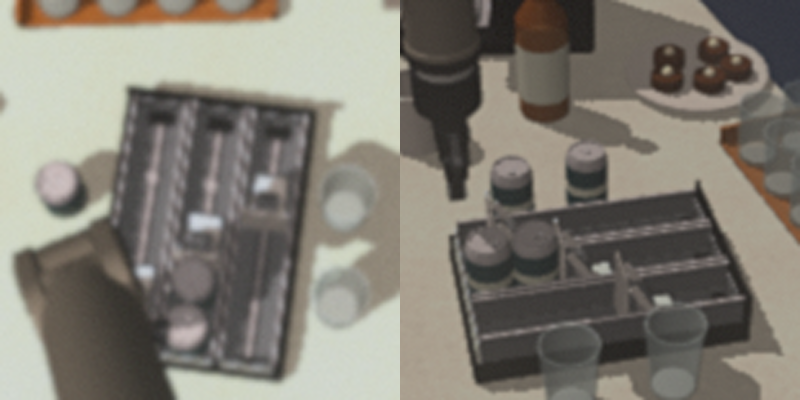

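The fingertips, at (457, 198) in the right-hand view, hang in front of the run-out paddle and everything else stands undisturbed. I'll go down and start the push.

Request:
jog_arm:
  deltas:
    - [0, 0, -0.02, 0, 0, 0, 0]
    - [0, 0, -0.02, 0, 0, 0, 0]
    - [0, 0, -0.007, 0, 0, 0, 0]
    - [0, 0, 0, 0, 0, 0, 0]
    - [0.01, -0.0017, 0, 0, 0, 0, 0]
    - [0.01, -0.0017, 0, 0, 0, 0, 0]
    - [0.01, -0.0017, 0, 0, 0, 0, 0]
    - [0.01, -0.0017, 0, 0, 0, 0, 0]
    - [0, 0, 0, 0, 0, 0, 0]

```text
t: 3.1
eef_pos: [0.4796, 0.1395, 0.0967]
tool_rot: [-0.0, 0.086, 0.996, 0.0]
contact_force: [-3.7, 1.7, 2.5]
gripper_width: 0.001
grasp_force: 1.9
```

Request:
jog_arm:
  deltas:
    - [0.01, -0.0017, 0, 0, 0, 0, 0]
    - [0.01, -0.0017, 0, 0, 0, 0, 0]
    - [0.01, -0.0017, 0, 0, 0, 0, 0]
    - [0.01, -0.0017, 0, 0, 0, 0, 0]
    - [0.01, -0.0017, 0, 0, 0, 0, 0]
    - [0.01, -0.0017, 0, 0, 0, 0, 0]
    - [0.01, -0.0017, 0, 0, 0, 0, 0]
    - [0.01, -0.0017, 0, 0, 0, 0, 0]
    - [0.01, -0.0017, 0, 0, 0, 0, 0]
    - [0, 0, 0, 0, 0, 0, 0]

```text
t: 4.1
eef_pos: [0.5682, 0.1248, 0.0962]
tool_rot: [-0.001, 0.086, 0.996, 0.0]
contact_force: [-6.1, 2.9, 3.0]
gripper_width: 0.002
grasp_force: 2.8
```

Run:
```python
from h import *
o=bot.get_obs();print(o['eef_pos'],o['contact_force'])
a=bot.read_camera('top')['img'][130:260,230:360,::-1];b=bot.read_camera('side')['img'][115:245,250:380,::-1]
cv2.imwrite('pics/c3.png',np.hstack([cv2.resize(i,(400,400),interpolation=2) for i in(a,b)]))
```

```text
[0.56822757 0.12478552 0.09624626] [-6.11791001  2.88763636  3.00646308]
```

View pics/c3.png

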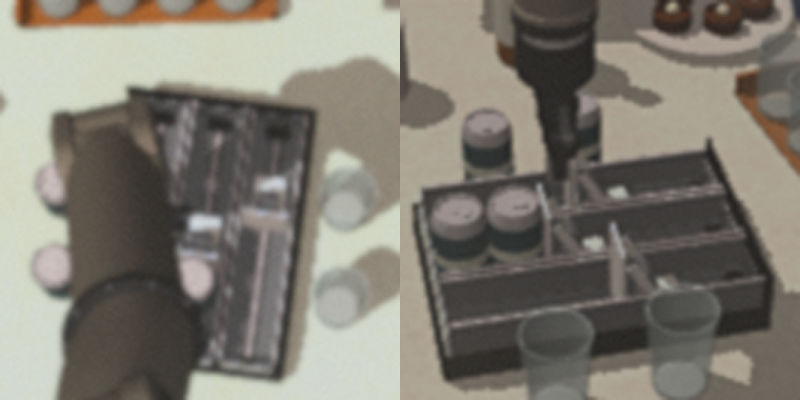

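In the side view the paddle, at about (572, 180), is driven back by the fingertips, and the other lanes are unchanged. Travel is about 0.105. I'll carry on slowly over the catch.

Request:
jog_arm:
  deltas:
    - [0.005, -0.0008, 0, 0, 0, 0, 0]
    - [0.005, -0.0008, 0, 0, 0, 0, 0]
    - [0, 0, 0, 0, 0, 0, 0]

```text
t: 4.5
eef_pos: [0.5768, 0.1234, 0.0962]
tool_rot: [-0.002, 0.085, 0.996, 0.0]
contact_force: [-6.0, 2.7, 5.0]
gripper_width: -0.002
grasp_force: 3.9
```

Request:
jog_arm:
  deltas:
    - [0.005, -0.0008, 0, 0, 0, 0, 0]
    - [0, 0, 0, 0, 0, 0, 0]

```text
t: 4.7
eef_pos: [0.5828, 0.1223, 0.0961]
tool_rot: [-0.001, 0.085, 0.996, 0.0]
contact_force: [-4.9, 3.3, 0.1]
gripper_width: 0.0
grasp_force: 2.4
```

Request:
jog_arm:
  deltas:
    - [0.005, -0.0008, 0, 0, 0, 0, 0]
    - [0, 0, 0, 0, 0, 0, 0]

```text
t: 4.9
eef_pos: [0.5875, 0.1216, 0.0961]
tool_rot: [-0.001, 0.085, 0.996, 0.0]
contact_force: [-6.0, 2.7, 1.9]
gripper_width: -0.0
grasp_force: 3.1
```

Request:
jog_arm:
  deltas:
    - [0.005, -0.0008, 0, 0, 0, 0, 0]
    - [0, 0, 0, 0, 0, 0, 0]

```text
t: 5.1
eef_pos: [0.5924, 0.1208, 0.096]
tool_rot: [-0.001, 0.085, 0.996, 0.0]
contact_force: [-6.7, 3.3, 2.1]
gripper_width: 0.0
grasp_force: 3.1
```

Request:
jog_arm:
  deltas:
    - [0.004, -0.0007, 0, 0, 0, 0, 0]
    - [0.004, -0.0007, 0, 0, 0, 0, 0]
    - [0, 0, 0, 0, 0, 0, 0]

```text
t: 5.4
eef_pos: [0.6003, 0.1194, 0.0961]
tool_rot: [-0.001, 0.085, 0.996, 0.0]
contact_force: [-5.9, 2.9, 2.5]
gripper_width: 0.0
grasp_force: 3.2
```

Request:
jog_arm:
  deltas:
    - [-0.005, 0.0008, 0, 0, 0, 0, 0]
    - [-0.005, 0.0008, 0, 0, 0, 0, 0]
    - [-0.005, 0.0008, 0, 0, 0, 0, 0]
    - [-0.005, 0.0008, 0, 0, 0, 0, 0]
    - [-0.005, 0.0008, 0, 0, 0, 0, 0]
    - [-0.005, 0.0008, 0, 0, 0, 0, 0]
    - [0, 0, 0, 0, 0, 0, 0]

```text
t: 6.1
eef_pos: [0.5712, 0.1231, 0.0964]
tool_rot: [0.0, 0.086, 0.996, -0.0]
contact_force: [-0.3, 0.0, -0.2]
gripper_width: -0.003
grasp_force: 0.0
```

The force is zero, so the pusher is held on its catch. I'll back off and rise clear.

Request:
jog_arm:
  deltas:
    - [-0.02, 0.0033, 0, 0, 0, 0, 0]
    - [-0.02, 0.0033, 0.01, 0, 0, 0, 0]
    - [-0.01, 0.0017, 0.03, 0, 0, 0, 0]
    - [0, 0, 0.04, 0, 0, 0, 0]
    - [0, 0, 0.04, 0, 0, 0, 0]
    - [-0.02, 0.02, 0.03, 0, 0, 0, 0]
    - [-0.012, 0.035, 0, 0, 0, 0, 0]
    - [-0.012, 0.035, 0, 0, 0, 0, 0]
    - [-0.012, 0.035, 0, 0, 0, 0, 0]
    - [0, 0, 0, 0, 0, 0, 0]

```text
t: 7.1
eef_pos: [0.4635, 0.2624, 0.2466]
tool_rot: [-0.0, 0.082, 0.997, 0.001]
contact_force: [-1.1, -0.0, -0.9]
gripper_width: -0.001
grasp_force: 0.0
```

Run:
```python
from h import *
o=bot.get_obs();print(o['eef_pos'],o['contact_force'])
a=bot.read_camera('top')['img'][130:260,230:360,::-1];b=bot.read_camera('side')['img'][115:245,250:380,::-1]
cv2.imwrite('pics/c4.png',np.hstack([cv2.resize(i,(400,400),interpolation=2) for i in(a,b)]))
```

```text
[0.46351743 0.26237194 0.24662658] [-1.073747   -0.00520983 -0.86455452]
```

View pics/c4.png

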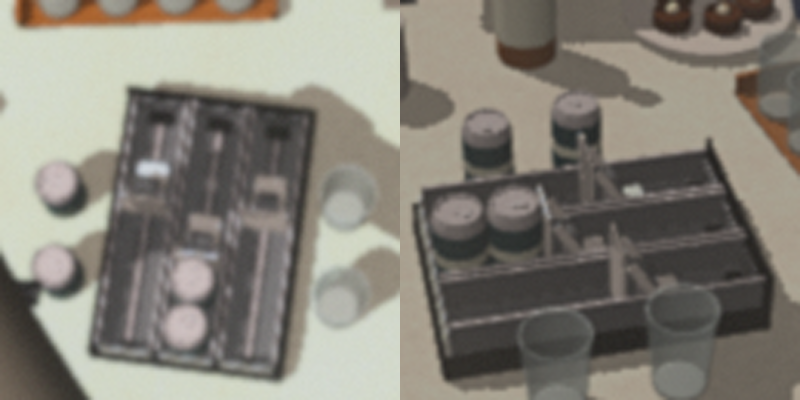

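The left lane's paddle, at (148, 200), is now locked back level with the ready lane's at (265, 215), allowing for the rack's skew. The cans and glasses stand where they were.

```bash
python3 -c "
from station import bot
print(bot.hand_in())"
```

```text
the job is handed in; nothing more can be done
None
```

I pushed the run-out lane's pusher back past its catch and let go; the last picture shows it locked half-way, with the rack and the cans and glasses beside it undisturbed. The job is handed in, but no verdict came back.

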